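# Serve the coffee jug on its trivet

## Task

Take the ring trivet off the hook of its sloping rack and lay it flat on the placemat, wholly within the mat's edges. Then lift the coffee jug by its handle off the pour-over stand and set it down gently in the middle of the trivet, keeping it upright all the way. Leave the dripper above the jug sitting in its holder, and the bowl, tumbler and jam jar where they are.

Things in the scene. Friction and masses are not known exactly. Their poses are not given: they have to be found in the camera images.
- placemat: Green placemat fixed to the table, 240 (its x) by 250 (its y) mm, 3 mm thick; origin at the centre of its underside, on the table top, between the stand and the rack.
- stand: Fixed pour-over stand; origin on the table under the seat's axis, +x towards the rear post (radius 7, at x = 88 mm). Wooden foot x -80 to 100, y +-75 mm, top at 20 mm; the jug stands on it inside a seat ring (inner radius 55, top at 26 mm). The post carries a holder ring (outer radius 60, inner 34, height 187 to 195 mm) over the jug. Open towards -x, the placemat's side.
- jug: Steel jug, radius 48 mm up to 85 mm, 39 mm at the rim, 125 mm high, 0.45 kg; origin at the centre of its underside, z up. Black handle towards its own -x (at the start roughly towards the placemat), a loop of bar 16 mm wide (y): upper bar out to x = -100 at height 92 to 108, upright bar x -100 to -84 from 34 to 104, lower bar at height 28 to 40 mm.
- jug_handle (a point): Point at the upper outer corner of the jug's handle, at x = -92, y = 0, z = 97 mm in the jug's frame: pinch here across the jug's y (16 mm wide). The dripper overhangs, so the tool must lean, its body away from the dripper, by some 25 to 40 degrees.
- dripper: White ceramic filter cone, loose in the stand's holder ring right above the jug; origin at the centre of its flange's underside, 195 mm above the table. A spigot of radius 24 mm reaches 14 mm below the origin, leaving 36 mm above the jug's rim; flange radius 50 mm; cone mouth radius 62 mm at 75 mm above the origin.
- rack: Fixed wooden trivet rack, its sloping face turned to the placemat; origin on the table under its centre. Two rails 16 mm wide at y = -36 and 36 mm form a face that rises at 40 degrees towards its +x, from (-75, 0, 30) to (55, 0, 139) mm in its frame. A steel hook (rod radius 5 mm) stands square out of the face 120 mm up the slope for 24 mm, then turns 5 mm up-slope over its last 7 mm.
- hook_tip (a point): Centre of the rounded end of the rack's hook, 31 mm off the face.
- trivet: Cork ring, outer radius 65, inner 40, 16 mm thick; origin at the centre of its underside, z along its axis. At the start it lies on the rack's face (axis leaning 40 degrees to the rack's -x), inner edge on the hook, origin (-10, 0, 84) mm in the rack's frame. Its 25 mm band can be pinched with one finger inside the ring; lift 12 mm up-slope to clear the hook's end.
- trivet_center (a point): Middle of the trivet (8 mm above its underside, on its axis).
- bowl: White breakfast bowl, 124 mm across, 70 mm high, beyond the placemat; origin at the centre of its underside; leave alone.
- tumbler: Green glass tumbler, 74 mm across, 90 mm high, beyond the placemat; origin at the centre of its underside; leave alone.
- jam_jar: Jam jar, 62 mm across, 75 mm high, beyond the placemat; origin at the centre of its underside; leave alone.
There are look-alikes about, which are no part of the job. Of the things shaped like the trivet, the cork one is meant.

How it is judged (in metres and radians):
On the way, in this order (a step that is already met when the one before it is completed fails the run):
1. the trivet lies flat on the placemat, let go, with the jug not yet on it (x of trivet_center in the frame of placemat between -0.06 and 0.06 m and y of trivet_center in the frame of placemat between -0.065 and 0.065 m and height (world z) of trivet_center between 0.007 and 0.015 m and (angle between trivet's own z axis and vertical below 0.07 rad or angle between trivet's own z axis and vertical above 3.07 rad) and contact force between trivet and the fingers below 0.1 N and contact force between trivet and jug below 0.1 N), for 0.2 s.
2. the jug stands upright on the trivet (horizontal distance between jug and trivet_center below 0.025 m and height (world z) of jug between 0.014 and 0.025 m and angle between jug's own z axis and vertical below 0.07 rad and contact force between jug and trivet above 1 N), for 0.2 s.
At the end, for the whole second after the job is handed in: Trivet flat (4 deg) on the mat, its middle within 60 mm (mat x) and 65 mm (mat y) of the mat's; jug upright (4 deg), at rest on the trivet, axes within 25 mm; dripper in its holder (moved under 15 mm, tilt under 8 deg); bowl, tumbler and jam jar moved under 30 mm (all of step 2 and x of trivet_center in the frame of placemat between -0.06 and 0.06 m and y of trivet_center in the frame of placemat between -0.065 and 0.065 m and height (world z) of trivet_center between 0.007 and 0.015 m and (angle between trivet's own z axis and vertical below 0.07 rad or angle between trivet's own z axis and vertical above 3.07 rad) and linear speed of each of jug, trivet below 0.02 m/s and distance of dripper from where it was at the start of the episode below 0.015 m and angle between dripper's own z axis and vertical below 0.15 rad and distance of each of bowl, tumbler, jam_jar from where it was at the start of the episode below 0.03 m); the robot touches nothing.
It fails at once if the jug is tipped more than 30 degrees (angle between jug's own z axis and vertical above 0.52 rad).
It fails at once if the jug is let fall: in the air, held by nothing, over 15 mm above where it stands on the trivet (contact force between jug and anything else below 0.05 N and height (world z) of jug above 0.034 m).
It fails at once if the jug is banged or pressed down with over 60 N (contact force between jug and trivet above 60 N).
It fails at once if the dripper is knocked (moved over 15 mm) (distance of dripper from where it was at the start of the episode above 0.015 m).
It fails at once if a bystander is displaced over 30 mm (distance of any of bowl, tumbler, jam_jar from where it was at the start of the episode above 0.03 m).
It also fails if it takes over 61 s, if anything falls off the work surface, if the arm or the gripper's body presses on something with over 40 N, if the wrist force passes 120 N, or if a joint passes its speed limit or range.

## Robot

A 6-joint arm with a two-finger parallel gripper is mounted at the origin on the work surface. World frame = base frame: x ahead of the robot, y to its left, z up, the work surface at z = 0. Lengths are in m, angles in degrees, forces in N, time in s.
With the tool pointing down it reaches from about 0.4 to 0.925 m from the base axis. Payload 3.4 kg.
Tool frame: the origin (TCP) lies at the very end of the fingers, on their centre line; the grasp point (between the pads) lies 19 mm behind it (robot.hold_point_z is the z of the grasp point in the tool frame, in m); z points along the fingers, y is the direction in which the jaws open and shut (so a half turn about z gives the same grasp; the last joint's range is limited). The gripper opens to 85 mm and grips with 20 to 120 N. Pads are 22 mm wide; open, the fingers measure 114 mm over their backs; the gripper's body (76 mm by 85 mm) begins 54 mm behind the grasp point. The pads swing forward as they close: fully open they stand 13 mm farther back than shut.
Start: joints at [70.789, 17.578, 86.31, -0, 76.112, -4.211], TCP at [0.149, 0.555, 0.202] pointing down, gripper open.
Joint ranges: [-179.03, 179.03], [-60, 130.46], [8.19, 133.38], [-81.62, 261.62], [5.75, 156.47], [-153.77, 153.77]. Speed limits (degrees/s): [147.25, 147.25, 180, 180, 180, 180].

## Interface

Orientations are given as a 3x3 rotation matrix whose columns are the frame's x, y, z axes.
In Python, from plant import robot gives the robot as it stands.
- The arm moves only by the tool apply_moves, never from a script. Its argument "motion" is a list that holds one entry, the list of rows, each a list of 7 numbers: the closure in counts, from 0 (fully open) to 255 (shut), then the shift along the tool's x, y, z in mm, then the turn, a rotation vector about the tool's x, y, z in rad. A call has exactly 10 rows; each row is the pose to reach, as a shift and turn from the pose measured when the call began, along the tool's axes at that moment; what a row does not reach only later rows make up. A row lasts 1/8 s, in which the tool goes at most 62.5 mm and 10.7 degrees, less where a joint would pass 70% of its speed; a pose out of reach is approached as far as the arm can. A call with a gripper value outside its range is refused whole. The fingers move at their own pace and stop on an object; "newtons" is the grip in N (left out, the last holds). Time passes only in rows, so rows that repeat a pose let the fingers close, or fill a call up. It gives the time, the measured TCP pose, the force and the opening at its end, in the units of the state.
- robot.observe(): the state, without advancing time (a new reading comes with each control period).
- robot.snapshot(name): name is "side" or "top"; returns the picture (384x512x3 uint8, blue, green, red); there is no depth.
- robot.calibration(name): a dict with "fov_y" (degrees; the focal length in pixels is half the picture's height over the tangent of half this angle, whatever the lens; pixels are square), "cx", "cy" (the principal point, pixels), "R" (3x3) and "t" (3): a world point X has camera coordinates R X + t. Camera axes: x right, y down, z forward; pixel columns grow to the right and rows downward; lengths in m; the calibration is good to about 2 mm. A picture is of the moment at which its call begins. calibration takes no time and is no camera call.
- robot.finish_job(): hands the job in, once; it reports no verdict.
The state is a dict: "time": time; "joint_positions": joint angles; "dq": joint speeds; "effort": joint torques, N m; "tool_pos": TCP position; "ee_rot": TCP orientation; "wrist_force": force on the tool from outside, world axes, zero at the start; "moment": the same for the moment, N m; "grip_width": finger opening in m.
Only numpy, scipy, OpenCV 4.12 (cv2) and the standard library are available. Lean on these libraries where they do the work, as an engineer would, in place of code of your own. Each camera call takes 0.05 s, during which the arm holds its last target. There are 200 camera calls.

## Working session

There is one attempt and no reset: what is moved stays moved. The work goes in short steps, Python scripts to look and compute and a tool call to move; the robot and the scene stay as the last step left them, time stands still between calls to the robot, and variables do not carry over. Pictures are saved under pics/ and viewed, about 8 in all and at most 12, crops included, and the job is handed in when it is done.

Besides the shell and the picture viewer there is one more tool, called as name(argument=value, ...), one argument or row to a line, values as JSON. apply_moves: Moves the arm, as the interface text tells. Its arguments: {"type":"object","properties":{"motion":{"type":"array"},"newtons":{"type":"number"}},"required":["motion"]}

```bash
ls; mkdir -p pics
python3 - <<'E'
from plant import robot
import cv2
for n in("side","top"):
    cv2.imwrite(f"pics/{n}0.png",robot.snapshot(n)); print(n,robot.calibration(n))
print(robot.observe(), robot.hold_point_z)
E
```

```text
pics
side {'fov_y': 48.17153838192756, 'cx': 255.14911917362537, 'cy': 198.25780897414228, 'R': array([[ 0.93305135, -0.35955805, -0.01154106],
       [-0.26555587, -0.66676474, -0.6963511 ],
       [ 0.24268347,  0.65279613, -0.71760849]]), 't': array([-0.57544545,  0.22989346,  1.16121975])}
top {'fov_y': 56.19393267866025, 'cx': 260.4026250092883, 'cy': 200.13064946659094, 'R': array([[ 0.00366015, -0.99953832, -0.03016219],
       [-0.99740161, -0.00147884, -0.07202662],
       [ 0.07194877,  0.03034744, -0.99694654]]), 't': array([-0.02916759,  0.59952076,  0.98921929])}
{'time': 0.1, 'joint_positions': array([ 7.07890984e+01,  1.76180357e+01,  8.63751316e+01, -1.01265742e-03,
        7.61108629e+01, -4.21224131e+00]), 'dq': array([-0.02214155, -0.01338482, -0.13960295,  0.05818087,  0.00469924,
        0.0296132 ]), 'effort': array([-1.68434955e-03, -4.58533216e+01, -2.52606690e+01, -4.12942209e-04,
        5.55722014e-03, -2.62385953e-05]), 'tool_pos': array([0.14862813, 0.55476909, 0.20158096]), 'ee_rot': array([[-9.65932946e-01,  2.58791819e-01, -5.81236940e-04],
       [ 2.58792446e-01,  9.65931421e-01, -1.72020611e-03],
       [ 1.16259755e-04, -1.81202349e-03, -9.99998352e-01]]), 'wrist_force': array([-0.30759058,  0.04197743,  1.02429555]), 'moment': array([-0.02880829, -0.02891811,  0.03655509]), 'grip_width': 0.08533829095954833} -0.0187
```

View pics/side0.png

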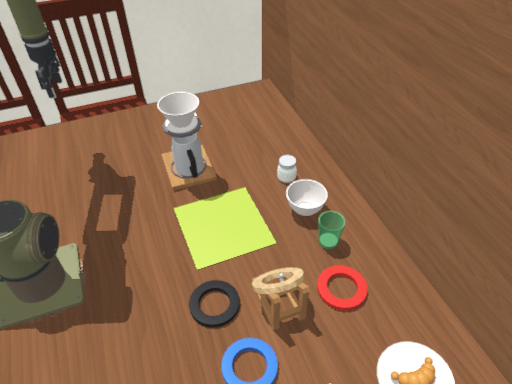

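View pics/top0.png

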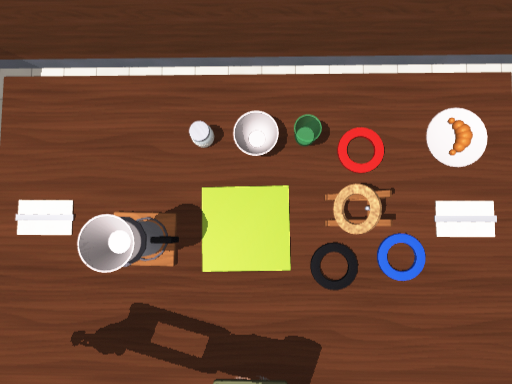

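The ring shapes, in top-view pixels, are black (334,266), red (361,150), blue (401,257) and cork (357,208). The cork one sits on the rack, at (278,282) in the side view, so it is the trivet. One enlarged composite should confirm it.

```bash
cat > h.py <<'E'
import numpy as np, cv2
from plant import robot
C={n:robot.calibration(n) for n in("side","top")}
for c in C.values(): c["f"]=192/np.tan(np.radians(c["fov_y"]/2))
def ray(n,p):
    c=C[n]; d=c["R"].T@np.array([(p[0]-c["cx"])/c["f"],(p[1]-c["cy"])/c["f"],1]); return -c["R"].T@c["t"],d/np.linalg.norm(d)
def onz(n,p,z):
    o,d=ray(n,p); return o+d*(z-o[2])/d[2]
def tri(ps,pt):
    (a,u),(b,v)=ray("side",ps),ray("top",pt)
    s=np.linalg.lstsq(np.c_[u,-v],b-a,rcond=None)[0]; A,B=a+s[0]*u,b+s[1]*v
    return (A+B)/2,np.linalg.norm(A-B)
def proj(n,X):
    c=C[n]; q=c["R"]@np.asarray(X)+c["t"]; return c["f"]*q[:2]/q[2]+[c["cx"],c["cy"]]
def biggest(m):
    return max(cv2.findContours(m,cv2.RETR_EXTERNAL,cv2.CHAIN_APPROX_NONE)[0],key=cv2.contourArea)
E
python3 - <<'E'
from h import *
I={n:cv2.imread(f"pics/{n}0.png") for n in C}
def crop(n,x,y,w,h): return cv2.resize(I[n][y:y+h,x:x+w],(400,300),interpolation=cv2.INTER_CUBIC)
cv2.imwrite("pics/c1.png",np.vstack([np.hstack([crop("side",230,245,100,75+10),crop("top",310,170,100,75)]),np.hstack([crop("side",130,85,160//1,120),crop("top",70,190,120,90)])]))
for n in C:
    hsv=cv2.cvtColor(I[n],cv2.COLOR_BGR2HSV)
    m=cv2.inRange(hsv,(30,120,120),(45,255,255)); c=biggest(m)
    q=cv2.approxPolyDP(c,8,True)[:,0]; print(n,"mat",[ (p.tolist(),onz(n,p,.003).round(3).tolist()) for p in q])
    print(cv2.minAreaRect(np.array([onz(n,p[0],.003)[:2]*1000 for p in c],np.float32)))
E
```

```text
side mat [([245, 187], [0.636, 0.143, 0.003]), ([174, 208], [0.397, 0.138, 0.003]), ([197, 269], [0.402, -0.111, 0.003]), ([275, 243], [0.637, -0.107, 0.003])]
((518.189453125, 16.854957580566406), (242.4075469970703, 253.37103271484375), 1.2613621950149536)
top mat [([287, 185], [0.644, -0.103, 0.003]), ([202, 187], [0.639, 0.141, 0.003]), ([203, 271], [0.399, 0.135, 0.003]), ([290, 269], [0.407, -0.111, 0.003])]
((521.5400390625, 15.634033203125), (241.20419311523438, 249.36585998535156), 1.2135816812515259)
```

View pics/c1.png

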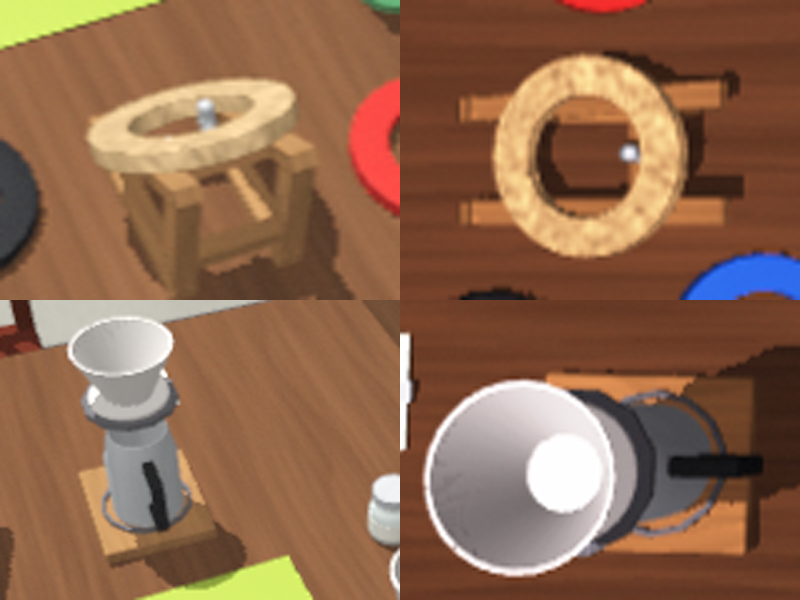

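Confirmed: the cork ring hangs on the hook of the rack, at (357,208) in the top view. Next I'll work out the poses.

Run:
```python
from h import *
P=lambda v:np.round(np.asarray(v),4).tolist()
I={n:cv2.imread(f"pics/{n}0.png") for n in C}
print("rail low",[P(onz("top",p,.030)) for p in((326.2,197),(326.2,223))],"high",[P(onz("top",p,.139)) for p in((390.5,193.2),(390.5,222.8))])
print("hook tip",tri((281.2,274.2),(367.1,208.3)))
for n,(x,y,w,h) in(("side",(230,245,100,85)),("top",(310,170,100,75))):
    hsv=cv2.cvtColor(I[n],cv2.COLOR_BGR2HSV); m=cv2.inRange(hsv,(12,60,150),(28,200,255)); k=np.zeros_like(m);k[y:y+h,x:x+w]=1
    m=cv2.morphologyEx(m*k,cv2.MORPH_OPEN,np.ones((3,3),np.uint8))
    cs,hi=cv2.findContours(m,cv2.RETR_CCOMP,cv2.CHAIN_APPROX_NONE); 
    for c in cs:
        if len(c)>40: print(n,"trivet",P(cv2.fitEllipse(c)[0]),P(cv2.fitEllipse(c)[1]),cv2.boundingRect(c))
print("foot front",[P(onz("top",p,.02)) for p in((176.5,214),(174.4,265.9))])
# dripper rim (white, z .270) in both views
for n,(x,y,w,h) in(("side",(155,90,50,35)),("top",(70,205,70,70))):
    m=cv2.inRange(I[n],(150,150,150),(255,255,255)); k=np.zeros_like(m);k[y:y+h,x:x+w]=1; c=biggest(m*k)
    e=cv2.fitEllipse(cv2.convexHull(c)); print(n,"dripper",P(e[0]),P(e[1]),P(onz(n,e[0],.27)))
# handle black
for n,(x,y,w,h) in(("side",(180,140,25,40)),("top",(148,230,34,18))):
    m=cv2.inRange(I[n],(0,0,0),(38,38,38)); k=np.zeros_like(m);k[y:y+h,x:x+w]=1; c=biggest(m*k)
    print(n,"handle",cv2.boundingRect(c),P(cv2.minAreaRect(c)[0]),cv2.minAreaRect(c)[1:])
    for col in range(x,x+w,4):
        r=np.nonzero((m*k)[:,col])[0]
        if len(r) and n=="top": print(col,r.min(),r.max(),P(onz(n,(col,(r.min()+r.max())/2),.128)))
```

```text
rail low [[0.6079, -0.2103, 0.03], [0.536, -0.2096, 0.03]] high [[0.6086, -0.351, 0.139], [0.536, -0.3494, 0.139]]
hook tip (array([ 0.57118418, -0.29370807,  0.13725521]), np.float64(0.0005740882974675445))
side trivet [247.0221, 319.3038] [7.2991, 25.9494] (241, 309, 14, 21)
side trivet [252.7361, 262.353] [4.0305, 20.8471] (248, 254, 11, 19)
side trivet [281.3776, 287.8334] [77.5796, 98.8281] (230, 245, 100, 85)
top trivet [356.385, 209.6028] [48.2734, 59.9974] (325, 184, 66, 50)
top trivet [355.354, 209.9789] [23.5612, 29.6656] (341, 198, 30, 26)
foot front [[0.56, 0.2094, 0.02], [0.4149, 0.2123, 0.02]]
side dripper [178.9185, 94.2025] [41.3629, 51.4364] [0.5015, 0.3393, 0.27]
top dripper [107.4149, 242.8344] [57.4775, 62.6254] [0.4902, 0.2897, 0.27]
side handle (190, 159, 7, 18) [192.7077, 167.6616] ((17.116792678833008, 5.209458351135254), 82.87498474121094)
top handle (151, 236, 28, 8) [164.5, 239.5] ((7.0, 27.0), 90.0)
152 237 242 [0.4922, 0.2415, 0.128]
156 237 242 [0.4923, 0.2313, 0.128]
160 236 242 [0.4936, 0.2212, 0.128]
164 237 242 [0.4924, 0.211, 0.128]
168 237 242 [0.4924, 0.2009, 0.128]
172 237 242 [0.4925, 0.1908, 0.128]
176 236 242 [0.4938, 0.1807, 0.128]
```

```bash
cat >> h.py <<'E'
from scipy.spatial.transform import Rotation as Ro
c,s=np.cos(np.radians(40)),np.sin(np.radians(40))
RT=np.array([[1,0,0],[0,-c,-s],[0,s,-c]])          # on the rack (columns x,y,z)
RF=np.diag([1.,-1,-1])                             # flat placing
def RJ(a): a=np.radians(a); return np.array([[0,1,0],[np.cos(a),0,np.sin(a)],[np.sin(a),0,-np.cos(a)]])  # jug, lean a
def plan(pos,R,fr=None):
    """shift (mm) and turn in the present tool frame; rows at the fractions fr"""
    o=robot.observe(); A=o["ee_rot"]; d=A.T@(np.array(pos)-o["tool_pos"])*1000; r=Ro.from_matrix(A.T@R).as_rotvec()
    print("t",round(o["time"],2),"rows needed",round(max(np.linalg.norm(d)/62.5,np.degrees(np.linalg.norm(r))/10.7),1))
    for f in (fr or [1]): print([*np.round(d*f,1).tolist(),*np.round(r*f,3).tolist()])
E
python3 - <<'E'
from h import *
ce=np.array([.571,-.273,.096]); u=-RT[:,1]*-1
a=np.linspace(0,2*np.pi,200)
for n in C:
    q=np.array([proj(n,ce+.065*(np.cos(t)*RT[:,0]+np.sin(t)*RT[:,1])) for t in a]); print(n,"pred top face",q.min(0).round(1),q.max(0).round(1))
X=lambda p:[.4925+p[1],.291+p[0],.02+p[2]]
for p in((-.1,0,.108),(-.1,0,.034),(-.1,-.008,.108)): print(p,[proj(n,X(p)).round(1).tolist() for n in C])
plan([.42,.15,.38],RF,[i/10 for i in range(1,11)])
E
```

```text
side pred top face [251.6 267.3] [303.3 288.1]
top pred top face [332.5 184.1] [379.1 234.6]
(-0.1, 0, 0.108) [[194.3, 159.9], [171.9, 239.5]]
(-0.1, 0, 0.034) [[196.9, 177.6], [179.4, 238.5]]
(-0.1, -0.008, 0.108) [[191.8, 160.5], [171.9, 242.7]]
t 0.1 rows needed 15.4
[-36.7, -32.1, -17.8, -0.0, 0.0, 0.288]
[-73.4, -64.2, -35.6, -0.0, 0.001, 0.576]
[-110.1, -96.3, -53.4, -0.0, 0.001, 0.864]
[-146.7, -128.4, -71.2, -0.0, 0.001, 1.152]
[-183.4, -160.5, -88.9, -0.0, 0.001, 1.44]
[-220.1, -192.6, -106.7, -0.0, 0.002, 1.728]
[-256.8, -224.8, -124.5, -0.0, 0.002, 2.016]
[-293.5, -256.9, -142.3, -0.0, 0.002, 2.304]
[-330.2, -289.0, -160.1, -0.0, 0.002, 2.592]
[-366.9, -321.1, -177.9, -0.001, 0.003, 2.88]
```

apply_moves(
  motion=[
    [[0,-24,-21,-20,0,0,0.185],[0,-48,-42,-45,0,0,0.37],[0,-72,-63,-70,0,0,0.555],[0,-96,-84,-95,0,0,0.74],[0,-120,-105,-120,0,0,0.925],[0,-144,-126,-140,0,0,1.11],[0,-168,-147,-160,0,0,1.295],[0,-192,-168,-178,0,0,1.48],[0,-216,-189,-178,0,0,1.665],[0,-240,-210,-178,0,0,1.85]],
  ],
  newtons=40,
)

```text
time: 1.35
tool_pos: [0.3265, 0.2891, 0.3799]
ee_rot: [[0.52, 0.854, -0.001], [0.854, -0.52, -0.002], [-0.002, 0.0, -1.0]]
wrist_force: [0.3, -0.4, 0.5]
grip_width: 0.0859
```

Run:
```python
from h import *
print(robot.observe()["joint_positions"].round(0))
n=-RT[:,2]
plan(np.array([.571,-.2417,.0517])+n*.12,RT,[i/10 for i in range(1,11)])
```

```text
[36.  1. 82. -0. 97. 67.]
t 1.35 rows needed 9.1
[-26.0, 44.5, 23.7, -0.063, -0.036, 0.098]
[-52.0, 88.9, 47.4, -0.127, -0.071, 0.196]
[-78.0, 133.4, 71.1, -0.19, -0.107, 0.294]
[-104.0, 177.9, 94.8, -0.254, -0.142, 0.392]
[-130.0, 222.3, 118.4, -0.317, -0.178, 0.49]
[-155.9, 266.8, 142.1, -0.38, -0.213, 0.589]
[-181.9, 311.3, 165.8, -0.444, -0.249, 0.687]
[-207.9, 355.8, 189.5, -0.507, -0.284, 0.785]
[-233.9, 400.2, 213.2, -0.57, -0.32, 0.883]
[-259.9, 444.7, 236.9, -0.634, -0.355, 0.981]
```

apply_moves(
  motion=[
    [[85,-26,44.5,24,-0.063,-0.036,0.098],[85,-52,89,47,-0.127,-0.071,0.196],[85,-78,133.4,71,-0.19,-0.107,0.294],[85,-104,178,95,-0.254,-0.142,0.392],[85,-130,222,118,-0.317,-0.178,0.49],[85,-156,267,142,-0.38,-0.213,0.589],[85,-182,311,166,-0.444,-0.249,0.687],[85,-208,356,190,-0.507,-0.284,0.785],[85,-234,400,213,-0.57,-0.32,0.883],[85,-260,445,237,-0.634,-0.355,0.981]],
  ],
)

```text
time: 2.6
tool_pos: [0.5718, -0.1661, 0.1426]
ee_rot: [[1.0, -0.003, -0.0], [-0.003, -0.765, -0.644], [0.002, 0.644, -0.765]]
wrist_force: [-0.1, 0.5, 1.2]
grip_width: 0.0571
```

Run:
```python
from h import *
o=robot.observe();print(o["joint_positions"].round(0),o["grip_width"],o["tool_pos"])
n=-RT[:,2]
for d in(.05,.0): plan(np.array([.571,-.2417,.0517])+n*d,RT)
```

```text
[  5.  27.  97. -44.  68. 116.] 0.05705368155797908 [ 0.5717589  -0.16609324  0.14255116]
t 2.6 rows needed 1.1
[-0.7, -0.6, 68.2, 0.002, 0.0, -0.003]
t 2.6 rows needed 1.9
[-0.7, -0.7, 118.2, 0.002, 0.0, -0.003]
```

apply_moves(
  motion=[
    [[85,0,0,9,0,0,0],[85,0,0,20,0,0,0],[85,-1,-1,32,0,0,0],[85,-1,-1,44,0,0,0],[85,-1,-1,56,0,0,0],[85,-1,-1,68,0,0,0],[85,-1,-1,78,0,0,0],[85,-1,-1,86,0,0,0],[85,-1,-1,90,0,0,0],[85,-1,-1,90,0,0,0]],
  ],
)

```text
time: 3.85
tool_pos: [0.5706, -0.2235, 0.0728]
ee_rot: [[1.0, -0.003, -0.001], [-0.003, -0.765, -0.644], [0.001, 0.644, -0.765]]
wrist_force: [0.2, 0.3, 0.0]
grip_width: 0.0568
```

```bash
cat > look.py <<'E'
import sys; from h import *
# name, then side x y w, top x y w (4:3 crops)
a=list(map(int,sys.argv[2:])); o=[]
for n,(x,y,w) in(("side",a[:3]),("top",a[3:6])):
    I=robot.snapshot(n); cv2.imwrite(f"pics/{sys.argv[1]}_{n}_full.png",I); o.append(cv2.resize(I[y:y+w*3//4,x:x+w],(400,300),interpolation=cv2.INTER_CUBIC))
cv2.imwrite(f"pics/{sys.argv[1]}.png",np.hstack(o))
E
python3 look.py g1 220 225 120 290 150 120
python3 - <<'E'
from h import *
n=-RT[:,2]; plan(np.array([.571,-.2417,.0517]),RT)
E
```

```text
t 3.95 rows needed 0.5
[0.1, 0.3, 28.3, 0.002, 0.0, -0.003]
```

View pics/g1.png

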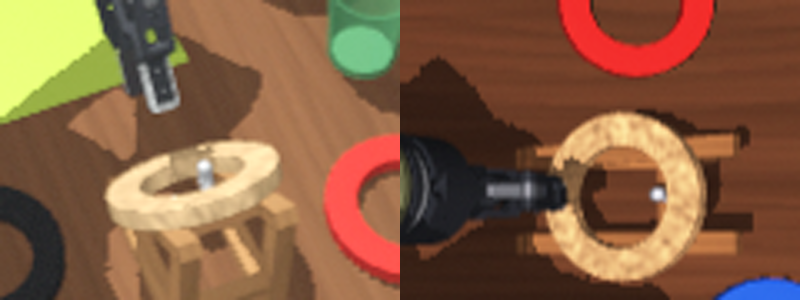

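Run:
```python
from h import *
o=robot.observe();A=o["ee_rot"];p=o["tool_pos"]
for y in(-.0285,0,.0285,.043):
  for z in(0,-.015): 
    X=p+A@[0,y,z]; a=proj("side",X);b=proj("top",X); print(y,z,(a-[220,225])*400/120,((b-[290,150])*400/120+[400,0]).round(0))
```

```text
-0.0285 0 [154.08735309 131.97832399] [515. 200.]
-0.0285 -0.015 [149.57238103 114.02314786] [505. 199.]
0 0 [164.81043581 139.79812534] [546. 199.]
0 -0.015 [160.20165869 121.40883711] [536. 198.]
0.0285 0 [176.0811106  148.01725786] [578. 198.]
0.0285 -0.015 [171.37471432 129.1723672 ] [568. 197.]
0.043 0 [182.03912532 152.36213636] [595. 197.]
0.043 -0.015 [177.28152894 133.27668158] [585. 197.]
```

Run:
```python
from h import *
X,e=tri((269.5,257.4),(339.8,206.4));o=robot.observe();print(X,e,"in tool",o["ee_rot"].T@(X-o["tool_pos"]))
a=cv2.imread("pics/g1_side_full.png")[225:285,235:315];b=cv2.imread("pics/g1_top_full.png")[170:230,290:370]
r=lambda i:cv2.resize(i,(400*2,300*2),interpolation=cv2.INTER_CUBIC)
out=np.hstack([cv2.resize(i,(400,300),interpolation=cv2.INTER_CUBIC) for i in(a,b)])
cv2.imwrite("pics/g1b.png",cv2.convertScaleAbs(out,alpha=1.8,beta=30))
```

```text
[ 0.57270327 -0.22888207  0.12150472] 0.008642022249524501 in tool [ 0.00189479  0.0354572  -0.03331038]
```

View pics/g1b.png

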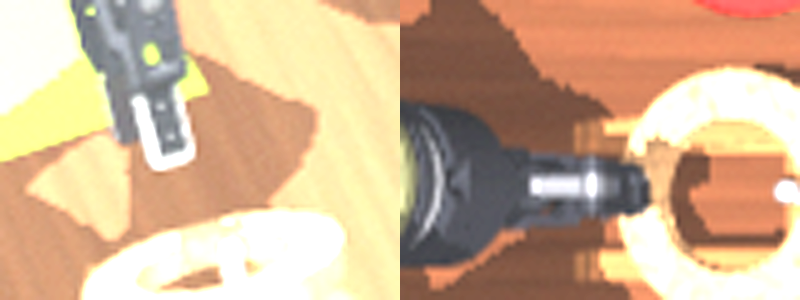

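Run:
```python
from h import *
R=np.array([[-.966,.2588,0],[.2588,.966,0],[0,0,-1.]]);p=np.array([.1486,.5548,.2016])
for y in(-.0425,0,.0425):
  for z in(0,-.013,-.03): print(y,z,proj("side",p+R@[0,y,z]).round(1))
a=cv2.imread("pics/side0.png")[40:115,5:105]
cv2.imwrite("pics/s0.png",cv2.convertScaleAbs(cv2.resize(a,(800,600),interpolation=cv2.INTER_CUBIC),alpha=1.8,beta=30))
```

```text
-0.0425 0 [ 58.5 108.5]
-0.0425 -0.013 [ 57.2 105. ]
-0.0425 -0.03 [ 55.3 100.5]
0 0 [ 61.3 101.1]
0 -0.013 [59.9 97.7]
0 -0.03 [58.2 93.2]
0.0425 0 [63.9 94.1]
0.0425 -0.013 [62.6 90.7]
0.0425 -0.03 [60.9 86.2]
```

View pics/s0.png

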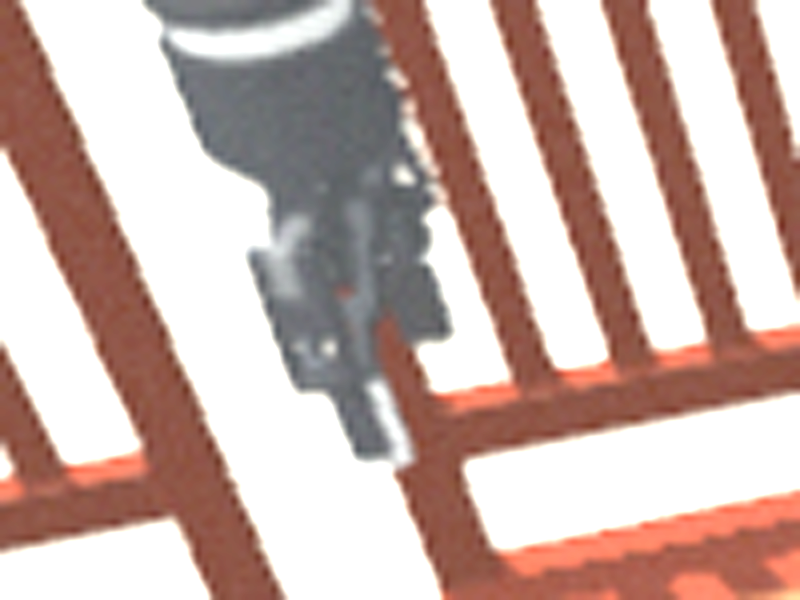

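The finger tips look about 20 mm further back than the TCP model predicts. That holds both at the start and here, so I'll go down to the planned depth and look again before closing.

apply_moves(
  motion=[
    [[85,0,0,4,0,0,0],[85,0,0,9,0,0,0],[85,0,0,14,0,0,0],[85,0,0,19,0,0,0],[85,0,0,23,0,0,0],[85,0,0,26,0,0,0],[85,0,0,28,0,0,0],[85,0,0,28,0,0,0],[85,0,0,28,0,0,0],[85,0,0,28,0,0,0]],
  ],
)

```text
time: 5.2
tool_pos: [0.5711, -0.2411, 0.0519]
ee_rot: [[1.0, -0.003, 0.0], [-0.002, -0.765, -0.644], [0.002, 0.644, -0.765]]
wrist_force: [1.0, 0.5, 0.0]
grip_width: 0.0567
```

```bash
python3 look.py g2 235 230 80 310 170 80; python3 -c "
from h import *
plan([.571,-.2417,.0517],RT)"
```

```text
t 5.3 rows needed 0.0
[-0.0, 0.3, 0.5, 0.002, -0.0, -0.003]
```

View pics/g2.png

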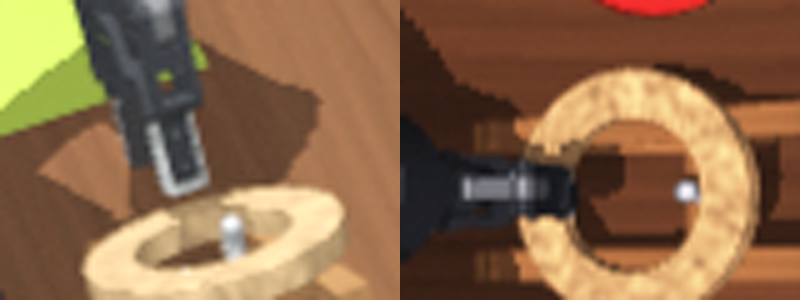

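Run:
```python
from h import *
o=robot.observe();A=o["ee_rot"];p=o["tool_pos"]
X,e=tri((235+185*.2,230+190*.2),(310+172*.2,170+190*.2));print(X,e,A.T@(X-p), o["wrist_force"])
for n in C:
  for z in(0,-.02,-.03): print(n,z,[proj(n,p+A@[0,y,z]).round(1).tolist() for y in(.0285,.036,.043)])
print([tri((235+232*.2,230+222*.2),(310+286*.2,170+190*.2))])
```

```text
[ 0.57133481 -0.24535727  0.09850478] 0.005623140605721045 [ 0.00042333  0.03325045 -0.03296766] [0.51186952 0.30781073 0.24232986]
side 0 [[275.5, 279.8], [276.4, 280.6], [277.3, 281.3]]
side -0.02 [[273.6, 272.3], [274.5, 273.0], [275.4, 273.7]]
side -0.03 [[272.7, 268.6], [273.6, 269.3], [274.4, 269.9]]
top 0 [[348.6, 209.7], [351.2, 209.7], [353.7, 209.6]]
top -0.02 [[344.9, 209.4], [347.5, 209.4], [350.0, 209.3]]
top -0.03 [[343.0, 209.3], [345.6, 209.2], [348.1, 209.2]]
[(array([ 0.57176908, -0.29406539,  0.13665442]), np.float64(0.0009588102110307836))]
```

apply_moves(
  motion=[
    [[85,0,0,4,0,0,0],[85,0,0,8,0,0,0],[85,0,0,12,0,0,0],[85,0,0,16,0,0,0],[85,0,0,20,0,0,0],[85,0,0,23,0,0,0],[85,0,0,23,0,0,0],[85,0,0,23,0,0,0],[85,0,0,23,0,0,0],[85,0,0,23,0,0,0]],
  ],
)

```text
time: 6.55
tool_pos: [0.5711, -0.2559, 0.0344]
ee_rot: [[1.0, -0.003, 0.0], [-0.002, -0.765, -0.644], [0.002, 0.644, -0.765]]
wrist_force: [-0.0, -0.9, 1.1]
grip_width: 0.0567
```

```bash
python3 look.py g3 235 230 80 310 170 80
```

```text
(no output)
```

View pics/g3.png

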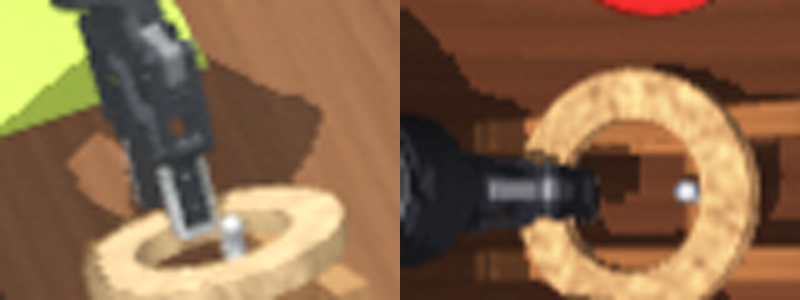

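apply_moves(
  motion=[
    [[255,0,0,0,0,0,0],[255,0,0,0,0,0,0],[255,0,0,0,0,0,0],[255,0,0,0,0,0,0],[255,0,0,0,0,0,0],[255,0,0,0,0,0,0],[255,0,0,0,0,0,0],[255,0,0,0,0,0,0],[255,0,0,0,0,0,0],[255,0,0,0,0,0,0]],
  ],
  newtons=40,
)

```text
time: 7.9
tool_pos: [0.5712, -0.2567, 0.0355]
ee_rot: [[1.0, -0.004, 0.0], [-0.003, -0.764, -0.645], [0.003, 0.645, -0.764]]
wrist_force: [-0.7, -1.8, 5.3]
grip_width: 0.0227
```

apply_moves(
  motion=[
    [[255,0,3,0,0,0,0],[255,0,6,0,0,0,0],[255,0,10,0,0,0,0],[255,0,14,0,0,0,0],[255,0,14,0,0,0,0],[255,0,14,-10,0,0,0],[255,0,14,-25,0,0,0],[255,0,14,-45,0,0,0],[255,0,14,-65,0,0,0],[255,0,14,-80,0,0,0]],
  ],
)

```text
time: 9.15
tool_pos: [0.5717, -0.2145, 0.1073]
ee_rot: [[1.0, -0.004, 0.002], [-0.002, -0.764, -0.645], [0.004, 0.645, -0.764]]
wrist_force: [0.1, -0.1, -1.2]
grip_width: 0.0224
```

```bash
python3 look.py g4 210 210 120 290 150 120
python3 - <<'E'
from h import *
o=robot.observe(); print(o["grip_width"],o["joint_positions"].round(0))
plan([.525,.0685,.10],RF)
E
```

```text
0.022477398741511005 [  0.  29. 100. -47.  61. 118.]
t 9.25 rows needed 4.6
[-47.8, -220.8, -177.1, 0.702, -0.006, -0.003]
```

View pics/g4.png

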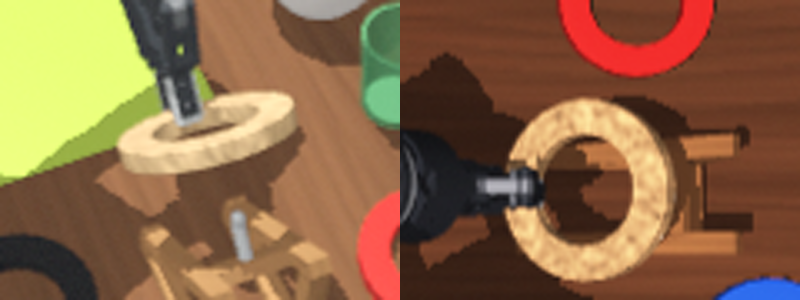

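Run:
```python
from h import *
o=robot.observe();A=o["ee_rot"];p=o["tool_pos"]
X,e=tri((210+209*.3,210+121*.3),(290+.3*189,150+.3*189));print(X,e,(A.T@(X-p)*1000).round(1))
for y in(45,50,55):
  for z in(-37,-27):
    a=np.linspace(0,6.28,200); f=[]
    for n,q in(("side",(210,210)),("top",(290,150))):
        P=np.array([(proj(n,p+A@[.065*np.cos(t),y/1e3+.065*np.sin(t),z/1e3])-q)/.3 for t in a]); f+=[P.min(0).round(0).tolist(),P.max(0).round(0).tolist()]
    print(y,z,f)
```

```text
[ 0.5729551  -0.2362639   0.17390341] 0.0007354283190565962 [  0.8  59.5 -36.6]
45 -37 [[115.0, 88.0], [290.0, 149.0], [93.0, 101.0], [256.0, 282.0]]
45 -27 [[119.0, 101.0], [293.0, 163.0], [100.0, 102.0], [262.0, 282.0]]
50 -37 [[117.0, 89.0], [293.0, 151.0], [99.0, 100.0], [263.0, 282.0]]
50 -27 [[120.0, 102.0], [296.0, 164.0], [106.0, 102.0], [269.0, 282.0]]
55 -37 [[118.0, 90.0], [295.0, 152.0], [105.0, 100.0], [270.0, 283.0]]
55 -27 [[122.0, 103.0], [298.0, 166.0], [112.0, 101.0], [276.0, 282.0]]
```

Run:
```python
from h import *
plan([.520,.071,.05],RF)
o=robot.observe(); plan([.545,-.05,.115],o["ee_rot"])
```

```text
t 9.25 rows needed 4.7
[-53.1, -254.9, -140.5, 0.702, -0.006, -0.003]
t 9.25 rows needed 2.7
[-27.6, -120.7, -111.9, 0.0, 0.0, 0.0]
```

apply_moves(
  motion=[
    [[255,-6,-24,-23,0,0,0],[255,-13,-60,-56,0,0,0],[255,-20,-95,-88,0.05,0,0],[255,-28,-125,-112,0.15,0,0],[255,-35,-155,-120,0.28,0,0],[255,-41,-185,-127,0.42,0,0],[255,-47,-215,-133,0.55,0,0],[255,-51,-240,-138,0.65,-0.004,-0.002],[255,-53,-255,-140,0.7,-0.006,-0.003],[255,-53,-255,-140,0.702,-0.006,-0.003]],
  ],
)

```text
time: 10.5
tool_pos: [0.5189, 0.0698, 0.0488]
ee_rot: [[1.0, -0.001, -0.003], [-0.001, -1.0, -0.001], [-0.003, 0.001, -1.0]]
wrist_force: [-0.1, 0.8, -1.5]
grip_width: 0.0226
```

Run:
```python
from h import *
plan([.520,.071,-.010],RF)
for n in C: cv2.imwrite(f"pics/p1_{n}.png",robot.snapshot(n))
```

```text
t 10.5 rows needed 0.9
[1.3, -1.2, 58.8, 0.001, 0.003, -0.001]
```

apply_moves(
  motion=[
    [[255,0,0,8,0,0,0],[255,1,-1,16,0,0.003,0],[255,1,-1,25,0,0.003,0],[255,1,-1,33,0,0.003,0],[255,1,-1,41,0,0.003,0],[255,1,-1,48,0,0.003,0],[255,1,-1,53,0,0.003,0],[255,1,-1,56,0,0.003,0],[255,1,-1,58,0,0.003,0],[255,1,-1,58,0,0.003,0]],
  ],
)

```text
time: 11.85
tool_pos: [0.521, 0.071, -0.0085]
ee_rot: [[1.0, -0.0, 0.002], [-0.0, -1.0, -0.001], [0.002, 0.001, -1.0]]
wrist_force: [-0.4, -0.3, -1.9]
grip_width: 0.0228
```

```bash
python3 look.py p2 165 180 120 185 170 120; python3 -c "
from h import *
plan([.520,.071,-.018],RF)"
```

```text
t 11.95 rows needed 0.2
[-1.2, 0.0, 9.7, 0.001, -0.003, -0.0]
```

View pics/p2.png

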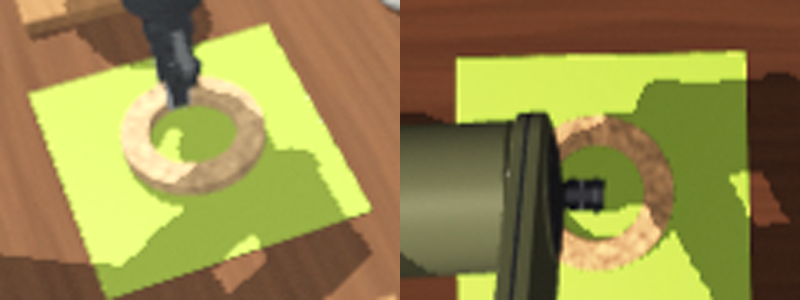

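apply_moves(
  motion=[
    [[255,0,0,1,0,0,0],[255,0,0,2,0,0,0],[255,0,0,3,0,0,0],[255,0,0,4,0,0,0],[255,0,0,5,0,0,0],[255,0,0,6,0,0,0],[255,0,0,7,0,0,0],[255,0,0,8,0,0,0],[255,0,0,8.5,0,0,0],[255,0,0,8.5,0,0,0]],
  ],
)

```text
time: 13.2
tool_pos: [0.5211, 0.071, -0.0169]
ee_rot: [[1.0, -0.0, 0.002], [-0.0, -1.0, -0.001], [0.002, 0.001, -1.0]]
wrist_force: [-0.5, -1.0, -1.8]
grip_width: 0.0229
```

apply_moves(
  motion=[
    [[255,0,0,0.5,0,0,0],[255,0,0,1,0,0,0],[255,0,0,1.5,0,0,0],[255,0,0,2,0,0,0],[255,0,0,2.5,0,0,0],[255,0,0,3,0,0,0],[255,0,0,3,0,0,0],[255,0,0,3,0,0,0],[255,0,0,3,0,0,0],[255,0,0,3,0,0,0]],
  ],
)

```text
time: 14.45
tool_pos: [0.5213, 0.071, -0.0177]
ee_rot: [[1.0, 0.0, 0.004], [0.0, -1.0, -0.001], [0.004, 0.001, -1.0]]
wrist_force: [-4.9, 0.3, 19.0]
grip_width: 0.0227
```

Contact came at TCP z = -0.0177, as the measured offset predicted. Releasing.

apply_moves(
  motion=[
    [[85,0,0,-0.5,0,0,0],[85,0,0,-0.5,0,0,0],[85,0,0,-0.5,0,0,0],[85,0,0,-0.5,0,0,0],[85,0,0,-5,0,0,0],[85,0,0,-15,0,0,0],[85,0,0,-35,0,0,0],[85,0,0,-75,0,0,0],[85,0,0,-130,0,0,0],[85,0,0,-190,0,0,0]],
  ],
)

```text
time: 15.7
tool_pos: [0.5199, 0.0712, 0.1742]
ee_rot: [[1.0, 0.0, 0.003], [0.0, -1.0, -0.001], [0.003, 0.001, -1.0]]
wrist_force: [1.0, 0.1, -0.1]
grip_width: 0.0568
```

Run:
```python
from h import *
I={n:robot.snapshot(n) for n in C}
for n in C:
    cv2.imwrite(f"pics/q1_{n}.png",I[n])
    hsv=cv2.cvtColor(I[n],cv2.COLOR_BGR2HSV); m=cv2.inRange(hsv,(8,40,60),(26,170,255)); k=np.zeros_like(m)
    q=np.array([proj(n,x) for x in((.41,.13,.003),(.63,.13,.003),(.63,-.09,.003),(.41,-.09,.003))],np.int32)
    cv2.fillConvexPoly(k,q,1); m*=k
    ys,xs=np.nonzero(m); g=np.array([onz(n,p,.019)[:2] for p in zip(xs,ys)]); print(n,len(g),g.min(0).round(4),g.max(0).round(4),((g.min(0)+g.max(0))/2).round(4))
o=robot.observe();print(o["joint_positions"].round(0))
# stand/jug: pick handle rows
```

```text
side 836 [ 0.455  -0.0546] [0.5825 0.0835] [0.5188 0.0145]
top 933 [ 0.46   -0.0436] [0.586  0.0776] [0.523 0.017]
[ 3. 15. 94. -0. 70. 93.]
```

Run:
```python
from h import *
I=cv2.imread("pics/side0.png"); g=I.max(2)
for r in range(146,181,2): print(r,g[r,182:204].tolist())
hp=np.array([.4925,.199,.117])
X=lambda p:[.4925+p[1],.291+p[0],.02+p[2]]
for p in((-.045,-.008,.108),(-.045,.008,.108),(-.1,-.008,.108),(-.1,.008,.108),(-.1,.008,.034),(-.1,-.008,.034)): print(p,proj("side",X(p)).round(1))
R=RJ(35); plan(hp+R[:,2]*(.042-.12),R)
```

```text
146 [153, 152, 151, 150, 148, 146, 145, 143, 140, 137, 135, 134, 129, 127, 127, 127, 126, 124, 148, 201, 213, 174]
148 [152, 152, 149, 148, 145, 147, 142, 137, 133, 134, 134, 133, 128, 127, 125, 127, 127, 127, 131, 186, 226, 214]
150 [151, 152, 149, 147, 129, 74, 41, 39, 39, 84, 130, 131, 129, 127, 128, 128, 126, 126, 122, 178, 224, 224]
152 [149, 148, 148, 146, 128, 64, 37, 36, 37, 39, 83, 126, 128, 128, 128, 128, 126, 124, 122, 157, 209, 225]
154 [148, 148, 148, 146, 133, 90, 37, 38, 37, 38, 55, 99, 128, 125, 125, 128, 125, 124, 121, 147, 200, 224]
156 [148, 146, 146, 145, 144, 131, 83, 41, 40, 38, 40, 55, 98, 126, 127, 127, 126, 124, 123, 128, 181, 221]
158 [147, 145, 146, 143, 142, 143, 125, 63, 41, 37, 41, 39, 57, 100, 125, 125, 126, 125, 124, 120, 128, 158]
160 [147, 145, 146, 143, 141, 141, 140, 120, 51, 42, 38, 39, 36, 82, 123, 126, 126, 125, 123, 122, 125, 129]
162 [149, 147, 144, 143, 142, 142, 140, 127, 83, 34, 33, 32, 33, 65, 109, 126, 127, 126, 124, 123, 121, 173]
164 [146, 146, 143, 143, 143, 139, 139, 137, 114, 33, 34, 32, 32, 54, 99, 124, 126, 126, 122, 122, 120, 131]
[... 446 characters left out ...]
 140, 138, 142, 142, 137, 134, 115, 46, 37, 28, 34, 32, 49, 77, 90, 118, 140, 149, 149]
176 [126, 88, 88, 89, 96, 99, 97, 95, 84, 74, 55, 40, 34, 35, 46, 90, 132, 145, 144, 144, 147, 148]
178 [161, 149, 122, 121, 118, 109, 116, 125, 129, 141, 141, 122, 128, 140, 142, 144, 142, 145, 144, 143, 145, 146]
180 [215, 211, 189, 144, 145, 142, 141, 145, 146, 149, 151, 148, 142, 139, 140, 138, 137, 135, 133, 128, 124, 121]
(-0.045, -0.008, 0.108) [187.2 149.8]
(-0.045, 0.008, 0.108) [192.1 148.6]
(-0.1, -0.008, 0.108) [191.8 160.5]
(-0.1, 0.008, 0.108) [196.8 159.2]
(-0.1, 0.008, 0.034) [199.4 176.9]
(-0.1, -0.008, 0.034) [194.5 178.2]
t 15.8 rows needed 8.9
[-33.3, -82.7, -1.3, 0.493, 0.464, -1.511]
```

Run:
```python
from h import *
R=RJ(35); hp=np.array([.490,.199,.117]); plan(hp+R[:,2]*(.042-.10),R,[i/10 for i in range(1,11)]); print(hp+R[:,2]*(-.058))
```

```text
t 15.8 rows needed 8.9
[-3.6, -9.4, 1.5, 0.049, 0.046, -0.151]
[-7.2, -18.8, 3.0, 0.099, 0.093, -0.302]
[-10.8, -28.2, 4.5, 0.148, 0.139, -0.453]
[-14.5, -37.7, 6.0, 0.197, 0.185, -0.604]
[-18.1, -47.1, 7.5, 0.246, 0.232, -0.756]
[-21.7, -56.5, 9.0, 0.296, 0.278, -0.907]
[-25.3, -65.9, 10.5, 0.345, 0.325, -1.058]
[-28.9, -75.3, 12.0, 0.394, 0.371, -1.209]
[-32.5, -84.7, 13.5, 0.443, 0.417, -1.36]
[-36.2, -94.1, 15.0, 0.493, 0.464, -1.511]
[0.49       0.16573257 0.16451082]
```

apply_moves(
  motion=[
    [[0,-1,-2,0,0.049,0.046,-0.151],[0,-3,-6,1,0.099,0.093,-0.302],[0,-6,-12,2,0.148,0.139,-0.453],[0,-9,-20,4,0.197,0.185,-0.604],[0,-13,-30,6,0.246,0.232,-0.756],[0,-17,-43,8,0.296,0.278,-0.907],[0,-22,-56,10,0.345,0.325,-1.058],[0,-27,-70,12,0.394,0.371,-1.209],[0,-32,-84,13.5,0.443,0.417,-1.36],[0,-36,-94,15,0.493,0.464,-1.511]],
  ],
)

```text
time: 17.05
tool_pos: [0.4893, 0.166, 0.1646]
ee_rot: [[-0.005, 1.0, -0.002], [0.818, 0.005, 0.575], [0.575, 0.001, -0.818]]
wrist_force: [-0.2, -0.2, 1.4]
grip_width: 0.0854
```

Run:
```python
from h import *
o=robot.observe();print(o["tool_pos"],o["joint_positions"].round(0))
R=RJ(35); hp=np.array([.490,.199,.117])
for d in(-.05,-.01): plan(hp+R[:,2]*(.042+d),R)
```

```text
[0.489339   0.16596978 0.16455476] [-12.  18. 104.  37.  71. -29.]
t 17.05 rows needed 0.8
[-0.3, 0.7, 49.9, -0.002, -0.002, 0.005]
t 17.05 rows needed 1.4
[-0.4, 0.8, 89.9, -0.002, -0.002, 0.005]
```

apply_moves(
  motion=[
    [[0,0,0,8,0,0,0],[0,0,0,20,0,0,0],[0,0,1,34,0,0,0.003],[0,0,1,48,0,0,0.005],[0,0,1,62,0,0,0.005],[0,0,1,76,0,0,0.005],[0,0,1,88,0,0,0.005],[0,0,1,96,0,0,0.005],[0,0,1,100,0,0,0.005],[0,0,1,100,0,0,0.005]],
  ],
)

```text
time: 18.3
tool_pos: [0.4902, 0.2236, 0.0826]
ee_rot: [[0.0, 1.0, -0.002], [0.818, 0.001, 0.575], [0.575, -0.002, -0.818]]
wrist_force: [-0.4, 0.3, -0.2]
grip_width: 0.0857
```

```bash
python3 look.py j1 150 105 90 120 200 90
python3 - <<'E'
from h import *
o=robot.observe();print(o["tool_pos"],o["wrist_force"])
for n,q in(("side",(150,105)),("top",(120,200))):
  print(n,"grasp",((proj(n,o["tool_pos"]+o["ee_rot"]@[0,0,-.042])-q)/90*400).round(0),"tip",((proj(n,o["tool_pos"]+o["ee_rot"]@[0,0,-.023])-q)/90*400).round(0),"handle",((proj(n,[.49,.199,.117])-q)/90*400).round(0))
E
```

```text
[0.49048331 0.22337245 0.08299125] [-0.36729087 -0.33148873 -0.17620729]
side grasp [193. 249.] tip [191. 256.] handle [192. 250.]
top grasp [222. 178.] tip [210. 177.] handle [222. 179.]
```

View pics/j1.png

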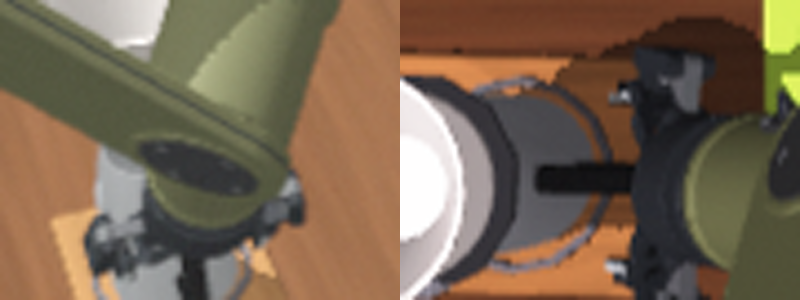

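apply_moves(
  motion=[
    [[255,0,0,0,0,0,0],[255,0,0,0,0,0,0],[255,0,0,0,0,0,0],[255,0,0,0,0,0,0],[255,0,0,0,0,0,0],[255,0,0,0,0,0,0],[255,0,0,0,0,0,0],[255,0,0,0,0,0,0],[255,0,0,0,0,0,0],[255,0,0,0,0,0,0]],
  ],
  newtons=120,
)

```text
time: 19.65
tool_pos: [0.4911, 0.2232, 0.0834]
ee_rot: [[-0.0, 1.0, 0.0], [0.818, -0.0, 0.575], [0.575, 0.0, -0.818]]
wrist_force: [0.6, -3.1, 5.3]
grip_width: 0.0134
```

Run:
```python
from h import *
o=robot.observe();print(o["tool_pos"],o["wrist_force"],o["grip_width"])
plan(o["tool_pos"]+[0,0,.018],o["ee_rot"])
plan(o["tool_pos"]+[0,-.15,.018],o["ee_rot"])
```

```text
[0.49108928 0.22323419 0.08337635] [ 0.56531915 -3.10426032  5.33473081] 0.01336657201744782
t 19.65 rows needed 0.3
[10.4, 0.0, -14.7, 0.0, 0.0, 0.0]
t 19.65 rows needed 2.4
[-112.3, 0.0, -101.0, 0.0, 0.0, 0.0]
```

apply_moves(
  motion=[
    [[255,0.6,0,-0.8,0,0,0],[255,1.7,0,-2.5,0,0,0],[255,3.5,0,-5,0,0,0],[255,5.2,0,-7.4,0,0,0],[255,7,0,-9.8,0,0,0],[255,8.7,0,-12.3,0,0,0],[255,10.4,0,-14.7,0,0,0],[255,10.4,0,-14.7,0,0,0],[255,10.4,0,-14.7,0,0,0],[255,10.4,0,-14.7,0,0,0]],
  ],
)

```text
time: 20.9
tool_pos: [0.491, 0.2233, 0.1013]
ee_rot: [[-0.0, 1.0, -0.0], [0.818, 0.0, 0.575], [0.575, -0.0, -0.818]]
wrist_force: [-0.3, -0.1, -5.6]
grip_width: 0.0134
```

Run:
```python
from h import *
o=robot.observe();print(o["tool_pos"],o["wrist_force"],o["grip_width"])
I={n:robot.snapshot(n) for n in C}
for n in C: cv2.imwrite(f"pics/l1_{n}.png",I[n])
a=cv2.imread("pics/j1_top_full.png");b=I["top"];print(cv2.absdiff(a,b).max(2)[200:280,70:150].mean())
plan(o["tool_pos"]+[0,-.18,0.012],RJ(35))
```

```text
[0.49097877 0.22330119 0.10127108] [-0.30887455 -0.07358173 -5.57239862] 0.01335026383460748
1.13375
t 21.0 rows needed 2.9
[-140.3, -0.0, -113.4, 0.0, -0.002, -0.0]
```

apply_moves(
  motion=[
    [[255,-4,0,-3,0,0,0],[255,-14,0,-10,0,0,0],[255,-29,1,-20.5,0,0,0],[255,-47,3,-33,0,0,0],[255,-66,6,-46.5,0,0,0],[255,-86,9,-60.5,0,0,0],[255,-106,12,-74.5,0,0,0],[255,-124,15,-87,0,0,0],[255,-139,18,-97.5,0,0,0],[255,-147,20,-103.5,0,0,0]],
  ],
)

```text
time: 22.25
tool_pos: [0.5116, 0.042, 0.1013]
ee_rot: [[0.001, 1.0, 0.001], [0.818, -0.001, 0.575], [0.575, 0.0, -0.818]]
wrist_force: [0.8, 0.1, -4.7]
grip_width: 0.0131
```

Run:
```python
from h import *
o=robot.observe();print(o["tool_pos"],o["wrist_force"],o["grip_width"])
I={n:robot.snapshot(n) for n in C}
for n in C: cv2.imwrite(f"pics/m1_{n}.png",I[n])
print("predicted jug offsets: rim px", [proj(n,[.511,.111,.163]).round(0) for n in C],"bottom",[proj(n,[.511,.111,.038]).round(0) for n in C])
a=I["side"][130:235,150:290];b=I["top"][170:275,130:270]
cv2.imwrite("pics/m1.png",np.hstack([cv2.resize(i,(400,300),interpolation=cv2.INTER_CUBIC) for i in(a,b)]))
```

```text
[0.51159212 0.04199975 0.10132343] [ 0.80510841  0.05293636 -4.71083986] 0.013105127365509813
predicted jug offsets: rim px [array([207., 166.]), array([201., 232.])] bottom [array([210., 196.]), array([210., 232.])]
```

View pics/m1.png

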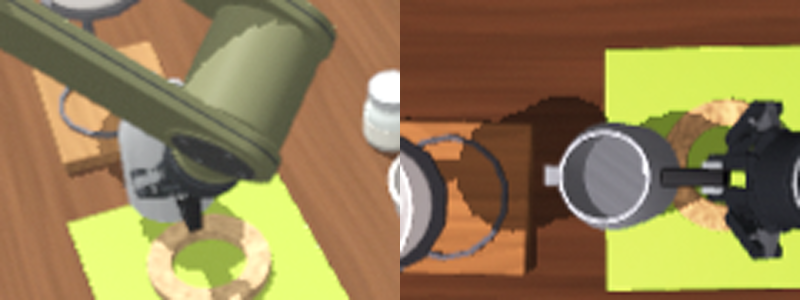

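The top view shows the jug lifted clear, its rim centre at px (201.7,231.6) against (201,232) predicted. The dripper is still in its holder and the trivet is flat on the mat.

Run:
```python
from h import *
S,T=cv2.imread("pics/m1_side.png"),cv2.imread("pics/m1_top.png")
print("rim",onz("top",(201.75,231.6),.163))
# silhouette of jug on its right side (y-), top view row 225..240 & bottom part against mat, cols
for X in([.511,.063,.123],[.511,.063,.038]): print(proj("top",X))
for r in(215,220,225,246): print(r,T[r,215:238].tolist())
for n,I in(("side",S),("top",T)):
    hsv=cv2.cvtColor(I,cv2.COLOR_BGR2HSV); m=cv2.inRange(hsv,(8,40,60),(26,170,255)); k=np.zeros_like(m)
    q=np.array([proj(n,x) for x in((.41,.12,.003),(.63,.12,.003),(.63,-.09,.003),(.41,-.09,.003))],np.int32)
    cv2.fillConvexPoly(k,q,1); m*=k
    ys,xs=np.nonzero(m); g=np.array([onz(n,p,.019)[:2] for p in zip(xs,ys)]); print(n,len(g),g.min(0).round(4),g.max(0).round(4))
    cs,hi=cv2.findContours(m,cv2.RETR_CCOMP,cv2.CHAIN_APPROX_NONE)
    for c in cs:
        if len(c)>25: c=np.array([onz(n,p[0],.019)[:2]*1000 for p in c],np.float32); print(n,[np.round(v,1) for v in cv2.minEnclosingCircle(c)],[np.round(v) for v in cv2.fitEllipse(c)[:2]])
```

```text
rim [0.51308993 0.1092364  0.163     ]
[223.06874337 232.26754756]
[227.19566289 231.74073965]
215 [[77, 72, 73], [76, 74, 74], [69, 82, 79], [60, 103, 92], [50, 116, 99], [42, 130, 108], [42, 129, 107], [42, 130, 108], [41, 129, 107], [45, 118, 109], [61, 103, 132], [67, 101, 138], [61, 92, 127], [69, 103, 141], [65, 98, 136], [61, 93, 129], [64, 98, 136], [67, 102, 140], [62, 94, 130], [62, 95, 131], [67, 103, 140], [62, 106, 132], [55, 111, 123]]
220 [[80, 76, 76], [80, 75, 76], [79, 76, 76], [79, 75, 76], [79, 74, 76], [79, 75, 76], [79, 74, 74], [77, 73, 74], [76, 72, 74], [68, 77, 90], [59, 89, 122], [68, 101, 139], [66, 101, 138], [62, 96, 132], [67, 102, 137], [68, 102, 138], [60, 93, 126], [46, 105, 108], [40, 129, 107], [43, 130, 109], [41, 130, 109], [41, 129, 109], [42, 130, 109]]
225 [[251, 249, 249], [117, 110, 112], [84, 80, 81], [83, 79, 80], [82, 78, 78], [80, 76, 77], [79, 74, 76], [77, 73, 74], [78, 73, 73], [78, 73, 74], [77, 72, 73], [77, 76, 81], [70, 99, 133], [74, 111, 151], [68, 105, 144], [46, 91, 102], [42, 130, 109], [42, 129, 110], [42, 130, 109], [42, 13
[... 184 characters left out ...]
242, 225], [100, 242, 226], [99, 242, 225], [100, 242, 225], [100, 242, 225], [101, 243, 225], [100, 241, 223], [93, 229, 209], [118, 228, 234], [118, 197, 231], [134, 197, 240], [137, 201, 242], [142, 206, 245], [141, 205, 244], [121, 181, 230], [117, 174, 226]]
side 808 [ 0.455  -0.0546] [0.5825 0.0829]
side [array([517.3,  14.5]), np.float64(69.2)] [array([518.,  13.]), array([124., 134.])]
side [array([519.4,  14. ]), np.float64(42.0)] [array([519.,  13.]), array([71., 81.])]
top 485 [ 0.46   -0.0631] [0.586  0.0776]
top [array([482.2,  40.4]), np.float64(31.9)] [array([480.,  43.]), array([29., 64.])]
top [array([554.9,  33.3]), np.float64(45.1)] [array([560.,  42.]), array([41., 88.])]
```

apply_moves(
  motion=[
    [[255,-2,0,-1.5,0,0,0],[255,-8,1,-5.6,0,0,0],[255,-17,2,-12,0,0,0],[255,-28,3,-19.7,0,0,0],[255,-40,5,-28,0,0,0],[255,-52,6,-36.5,0,0,0],[255,-63,8,-44.3,0,0,0],[255,-72,9,-50.6,0,0,0],[255,-77,9,-54,0,0,0],[255,-77,9,-54,0,0,0]],
  ],
)

```text
time: 23.6
tool_pos: [0.5208, -0.0521, 0.1012]
ee_rot: [[0.001, 1.0, 0.002], [0.818, -0.002, 0.575], [0.575, 0.001, -0.818]]
wrist_force: [0.2, -0.0, -5.8]
grip_width: 0.0136
```

Run:
```python
from h import *
o=robot.observe();print(o["tool_pos"],o["wrist_force"],o["moment"])
T=robot.snapshot("top");cv2.imwrite("pics/n1_top.png",T);cv2.imwrite("pics/n1_side.png",robot.snapshot("side"))
hsv=cv2.cvtColor(T,cv2.COLOR_BGR2HSV); c=proj("top",[.521,.016,.163]); print("want rim",c)
m=cv2.inRange(hsv,(0,0,180),(180,40,255)); k=np.zeros_like(m); cv2.circle(k,tuple(int(v) for v in c),24,1,-1); ys,xs=np.nonzero(m*k); 
if len(xs): print(len(xs),xs.min(),xs.max(),ys.min(),ys.max(),onz("top",((xs.min()+xs.max())/2,(ys.min()+ys.max())/2),.163))
plan([o["tool_pos"][0],o["tool_pos"][1],.0853],RJ(35))
```

```text
[ 0.52077113 -0.05209513  0.10116634] [ 0.23076366 -0.04809817 -5.77506167] [-1.19861395 -0.04570542  0.00335584]
want rim [240.36850023 228.45830194]
246 219 255 212 244 [0.52206762 0.02412787 0.163     ]
t 23.7 rows needed 0.3
[-9.9, 0.4, 12.6, 0.001, -0.002, -0.001]
```

Run:
```python
from h import *
T=cv2.imread("pics/n1_top.png").min(2)
for r in(218,222,226,230,234,240): print(r,T[r,214:262].tolist())
```

```text
218 [96, 97, 96, 96, 96, 96, 96, 97, 98, 121, 137, 123, 125, 188, 227, 134, 89, 118, 137, 135, 134, 132, 131, 134, 136, 137, 135, 135, 136, 138, 138, 138, 137, 140, 160, 243, 242, 240, 208, 103, 76, 76, 75, 76, 73, 69, 66, 65]
222 [98, 97, 98, 98, 97, 97, 96, 103, 132, 138, 141, 218, 176, 83, 89, 130, 138, 136, 133, 130, 134, 137, 138, 137, 135, 134, 134, 133, 135, 136, 136, 136, 135, 155, 243, 244, 243, 243, 243, 244, 240, 109, 79, 78, 75, 75, 78, 75]
226 [97, 98, 98, 98, 110, 186, 195, 188, 184, 194, 233, 131, 79, 83, 120, 135, 136, 137, 139, 140, 140, 140, 137, 134, 134, 133, 136, 138, 139, 136, 136, 135, 134, 134, 148, 229, 242, 242, 241, 242, 244, 244, 95, 86, 80, 30, 39, 38]
230 [99, 98, 98, 97, 109, 176, 194, 189, 185, 191, 236, 127, 73, 79, 114, 138, 137, 136, 135, 134, 134, 135, 137, 140, 140, 141, 140, 139, 137, 134, 133, 134, 138, 139, 139, 137, 150, 226, 241, 240, 243, 245, 90, 91, 84, 42, 53, 52]
234 [99, 99, 99, 99, 100, 99, 98, 104, 139, 120, 168, 242, 140, 73, 76, 107, 137, 139, 142, 141, 138, 139, 138, 135, 134, 135, 135, 136, 139, 140, 140, 141, 140, 138, 135, 134, 135, 137, 141, 160, 226, 118, 95, 93, 90, 89, 86, 68]
240 [100, 100, 101, 100, 99, 100, 99, 99, 99, 97, 82, 119, 129, 152, 163, 235, 197, 134, 86, 97, 127, 139, 137, 138, 140, 139, 142, 142, 139, 137, 139, 137, 137, 138, 168, 213, 223, 129, 108, 106, 99, 99, 89, 58, 51, 67, 105, 108]
```

apply_moves(
  motion=[
    [[255,-0.7,0,1,0,0,0],[255,-1.9,0,2.6,0,0,0],[255,-3.1,0,4.3,0,0,0],[255,-4.3,0,6,0,0,0],[255,-5.5,0,7.7,0,0,0],[255,-6.7,0,9.4,0,0,0],[255,-7.7,0,10.8,0,0,0],[255,-8.6,0,12,0,0,0],[255,-9,0,12.4,0,0,0],[255,-9,0,12.4,0,0,0]],
  ],
)

```text
time: 24.95
tool_pos: [0.5204, -0.0515, 0.0859]
ee_rot: [[0.001, 1.0, 0.001], [0.818, -0.001, 0.576], [0.576, 0.0, -0.818]]
wrist_force: [-1.2, -0.6, -5.0]
grip_width: 0.0132
```

apply_moves(
  motion=[
    [[255,-0.25,0,0.35,0,0,0],[255,-0.5,0,0.7,0,0,0],[255,-0.75,0,1.05,0,0,0],[255,-1,0,1.4,0,0,0],[255,-1.25,0,1.8,0,0,0],[255,-1.5,0,2.1,0,0,0],[255,-1.75,0,2.5,0,0,0],[255,-1.9,0,2.7,0,0,0],[255,-1.9,0,2.7,0,0,0],[255,-1.9,0,2.7,0,0,0]],
  ],
)

```text
time: 26.2
tool_pos: [0.5206, -0.0517, 0.0828]
ee_rot: [[0.001, 1.0, 0.001], [0.818, -0.001, 0.575], [0.575, 0.001, -0.818]]
wrist_force: [-0.5, -1.7, -1.1]
grip_width: 0.0135
```

apply_moves(
  motion=[
    [[255,-0.15,0,0.2,0,0,0],[255,-0.3,0,0.4,0,0,0],[255,-0.4,0,0.6,0,0,0],[255,-0.4,0,0.6,0,0,0],[255,-0.4,0,0.6,0,0,0],[255,-0.4,0,0.6,0,0,0],[255,-0.4,0,0.6,0,0,0],[255,-0.4,0,0.6,0,0,0],[255,-0.4,0,0.6,0,0,0],[255,-0.4,0,0.6,0,0,0]],
  ],
)

```text
time: 27.45
tool_pos: [0.5208, -0.0519, 0.0824]
ee_rot: [[0.0, 1.0, 0.002], [0.818, -0.001, 0.575], [0.575, 0.001, -0.818]]
wrist_force: [-1.3, -4.5, 3.5]
grip_width: 0.0133
```

```bash
python3 -c "
from h import *
o=robot.observe();print(o['tool_pos'],o['wrist_force'],o['moment'])"
```

```text
[ 0.52079568 -0.05189048  0.08238435] [-1.33059237 -4.48076999  3.4970716 ] [-0.57026306  0.2408129   0.22398809]
```

apply_moves(
  motion=[
    [[200,0,0,0,0,0,0],[150,0,0,0,0,0,0],[80,0,0,0,0,0,0],[0,0,0,0,0,0,0],[0,0,0,0,0,0,0],[0,0,0,0,0,0,0],[0,0,0,-8,0,0,0],[0,0,0,-25,0,0,0],[0,0,0,-50,0,0,0],[0,0,0,-80,0,0,0]],
  ],
)

```text
time: 28.7
tool_pos: [0.5206, -0.0989, 0.1492]
ee_rot: [[0.0, 1.0, 0.002], [0.818, -0.001, 0.575], [0.575, 0.001, -0.818]]
wrist_force: [0.5, 0.2, 0.2]
grip_width: 0.085
```

apply_moves(
  motion=[
    [[0,0,0,-30,0,0,0],[0,0,0,-65,0,0,0],[0,0,0,-100,0,0,0],[0,0,0,-130,0,0,0],[0,0,0,-150,0,0,0],[0,0,0,-160,0,0,0],[0,0,0,-160,0,0,0],[0,0,0,-160,0,0,0],[0,0,0,-160,0,0,0],[0,0,0,-160,0,0,0]],
  ],
)

```text
time: 29.95
tool_pos: [0.5201, -0.1904, 0.2797]
ee_rot: [[0.001, 1.0, 0.001], [0.818, -0.001, 0.576], [0.576, 0.0, -0.818]]
wrist_force: [-0.1, 0.0, -0.6]
grip_width: 0.0856
```

Run:
```python
from h import *
o=robot.observe();print(o["time"],o["tool_pos"],o["wrist_force"],abs(o["dq"]).max())
I={n:robot.snapshot(n) for n in C}
for n in C: cv2.imwrite(f"pics/end_{n}.png",I[n])
T=I["top"].min(2); c=proj("top",[.521,.016,.144]); print("want rim",c)
print(T[int(c[1]),212:265].tolist()); print(T[205:252,int(c[0])].tolist())
hsv=cv2.cvtColor(I["top"],cv2.COLOR_BGR2HSV); m=cv2.inRange(hsv,(8,40,60),(26,170,255)); k=np.zeros_like(m)
cv2.fillConvexPoly(k,np.array([proj("top",x) for x in((.41,.12,.003),(.63,.12,.003),(.63,-.09,.003),(.41,-.09,.003))],np.int32),1)
ys,xs=np.nonzero(m*k); g=np.array([onz("top",p,.019)[:2] for p in zip(xs,ys)]); print("trivet",len(g),g.min(0),g.max(0))
a=cv2.imread("pics/top0.png"); d=cv2.absdiff(a,I["top"]).max(2)
for nm,(x,y,w,h) in dict(dripper=(78,212,62,62),bowl=(230,108,52,52),tumbler=(292,112,34,36),jar=(186,118,32,32)).items(): print(nm,d[y:y+h,x:x+w].mean().round(1))
```

```text
29.95 [ 0.52010652 -0.19035023  0.27970747] [-0.11721082  0.01763927 -0.55801138] 0.24584088749685154
want rim [241.03120227 228.40802483]
[105, 105, 104, 103, 104, 103, 103, 116, 197, 202, 197, 193, 203, 245, 132, 85, 117, 145, 141, 143, 143, 144, 146, 148, 148, 148, 148, 147, 142, 142, 143, 144, 147, 146, 146, 144, 144, 155, 231, 245, 246, 246, 245, 248, 175, 93, 87, 47, 53, 53, 53, 54, 52]
[106, 140, 142, 143, 125, 92, 86, 185, 229, 149, 146, 147, 146, 144, 142, 145, 143, 142, 144, 144, 146, 146, 143, 142, 144, 146, 148, 148, 147, 145, 143, 143, 146, 146, 146, 149, 148, 161, 209, 218, 153, 152, 146, 153, 160, 142, 96]
trivet 558 [ 0.46004627 -0.0435523 ] [0.58596333 0.08030007]
dripper 6.6
bowl 6.0
tumbler 5.9
jar 6.0
```

```bash
python3 -c "
from plant import robot
print(robot.finish_job())"
```

```text
the job is handed in; nothing more can be done
None
```

I laid the cork trivet flat on the placemat and set the jug upright in the middle of it. I handed the job in with the robot's clock at about 30 s of the 61 s allowed; no verdict was reported.

**Last checks:**
- **Trivet:** its middle measured about (0.522, 0.016) m, with the mat's middle at about (0.520, 0.016) m.
- **Jug:** its rim is centred at about (0.521, 0.017) m, within about 3 mm of the trivet's axis. It touched down with only a few newtons at the wrist.
- **Dripper, bowl, tumbler and jam jar:** comparing the first and last top pictures showed only a small uniform difference and no sign that any of them moved.
- **Robot:** the arm stood clear of everything with no force at the wrist.

**What disagreed or was not checked:**
- **Finger tips:** the pictures showed them about 20–25 mm short of the reported tool point. I corrected for this, and the trivet touched down where the correction predicted.
- **Grip widths:** the gripper read about 2.5 mm under the true thickness of both the trivet and the handle.
- **Handle position:** the two cameras differed by about 5 mm on where the jug's handle was, so I used a value in between.
- **Jug tilt:** I judged its final tilt only from the rim position and the touchdown, and did not measure it separately. The 12 viewable pictures were used up, so I checked the end pictures by numbers only.

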